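# Post a carton through the sprung flap of the drop box into its caddy

## Task

Roll the little castor caddy into the open bay of the white drop box, tail grip outward, until its nose is fully home against the back of the bay. Then take the longer of the two small cartons lying to the left of the drop box, push it down through the sprung flap in the top of the drop box and keep hold of it, with the flap held open, until it is well inside, and let go so that it ends up in the caddy and the flap springs shut. Leave the shorter carton and the brown tape roll where they are.

Things in the scene. Friction and masses are not known exactly. Their poses are not given: they have to be found in the camera images.
- drop_box: White sheet-steel box fixed to the worktop, 166 (x) x 186 (y) mm, flat top at height 209. Origin: on the worktop under the centre of its mouth. A bay 150 mm wide (x -75 to 75) goes through it at worktop level, open on its -y side (edge at y = -88; lintel 187 above the worktop), closed by a back wall with inner face at y = +88. Under the mouth all is free down to the worktop.
- mouth (a point): Centre of the only opening in the drop box's flat top, 112 mm (x) by 144 mm (y), filled by the flap; in the plane of the top, 209 mm above the drop box's origin. Axes as the drop box.
- flap (a joint): Dark steel flap, 106 mm (x) by 138 mm (y), hinged at the mouth's +x edge (55 mm from its centre, 3 mm below the top); swings down into the box. 0 shut, 1.5 hanging nearly vertical, lower edge then 97 mm above the worktop. Spring-return, 0.18 N m shut to 0.3 N m open: a carton at the mouth's centre must be pushed with some 7 N, its weight does not open it. Shuts by itself.
- caddy: Grey open tray on four swivel castors, loose, about 0.7 kg. Tray 112 (x) x 166 (y) mm, walls 5, inner floor at height 38, rim at 75 (tail bracket 94). Origin: on the worktop under the tray's centre. Nose is +y; a black grip sticks out at the tail. It rolls any way; castors swing round to trail 9 mm. With its nose at the back wall its origin is 5 mm in +y past the drop box's.
- caddy_grip (a point): Centre of the caddy's black tail grip, 160 mm in -y from the caddy's origin, 88 mm above the worktop. The grip is a bar 22 mm wide (x), 66 mm long (y) and 26 mm high; it can be pinched from above across x. Axes as the caddy.
- long_carton: The longer brown carton, 55 mm (x) by 120 mm (y), 45 mm high, 0.15 kg. Origin: centre of its underside.
- short_carton: The shorter brown carton, 63 mm (x) by 101 mm (y), 50 mm high. Bystander; it and the long carton lie side by side in either order. Origin: centre of its underside.
- kraft_roll: Upright roll of brown tape, 69 mm across, 61 mm high. Bystander. Origin: centre of its underside.
Not all that is in view belongs to the job. What is shaped like the long_carton but blue or pink is not meant.

How it is judged:
On the way, in this order (a step that is already met when the one before it is completed fails the run):
1. the caddy stands fully home in the bay (y of caddy in the frame of drop_box between -0.012 and 0.02 m and x of caddy in the frame of drop_box between -0.03 and 0.03 m and angle between caddy's own z axis and vertical below 0.1 rad), for 0.2 s.
2. the long carton, still held by the fingers, is in the mouth, below the top, with the flap held open (value of joint flap above 0.7 rad and z of long_carton in the frame of drop_box between 0.085 and 0.175 m and x of long_carton in the frame of drop_box between -0.05 and 0.05 m and y of long_carton in the frame of drop_box between -0.05 and 0.05 m and contact force between the fingers and long_carton above 0.5 N), for 0.1 s.
At the end, for the whole second after the job is handed in: The long carton rests in the caddy's tray (centre of its underside within the walls, 30 to 100 mm above the worktop), the flap is shut (under 0.06 rad), the caddy stands upright in the bay, its nose within 20 mm of the back wall, and both are at rest (x of long_carton in the frame of caddy between -0.05 and 0.05 m and y of long_carton in the frame of caddy between -0.075 and 0.075 m and z of long_carton in the frame of caddy between 0.03 and 0.1 m and value of joint flap below 0.06 rad and y of caddy in the frame of drop_box between -0.015 and 0.02 m and x of caddy in the frame of drop_box between -0.03 and 0.03 m and angle between caddy's own z axis and vertical below 0.1 rad and linear speed of each of long_carton, caddy below 0.02 m/s); the robot touches nothing.
It fails at once if the short carton or the tape roll is moved more than 30 mm (distance of any of short_carton, kraft_roll from where it was at the start of the episode above 0.03 m).
It fails at once if the caddy is tipped over (angle between caddy's own z axis and vertical above 0.4 rad).
It also fails if it takes over 72 s, if anything falls off the work surface, if the arm or the gripper's body presses on something with over 40 N, if the wrist force passes 120 N, or if a joint passes its speed limit or range.

## Robot

A 7-joint arm with a two-finger parallel gripper is mounted at the origin on a cart in front of the work surface, level with it; the furniture and walls round the work are solid. World frame = base frame: x ahead of the robot, y to its left, z up, the work surface at z = 0. Lengths are in m, angles in rad, forces in N, time in s.
With the tool pointing down it reaches from about 0.425 to 1.025 m from the base axis. Payload 9.4 kg.
Tool frame: the origin (TCP) lies between the finger pads; the fingertips stand manip.finger_overhang ahead of it and the grasp point (between the pads) lies 2 mm behind it (manip.finger_overhang is the distance from the TCP to the fingertips, in m); z points along the fingers, y is the line along which they close (so a half turn about z gives the same grasp; the last joint's range is limited). The gripper opens to 93 mm and grips with 3 to 60 N. Pads are 15 mm wide; open, the fingers measure 128 mm over their backs; the gripper's body (75 mm by 188 mm) begins 65 mm behind the grasp point.
Start: joints at [-1.197, 0.599, -0.003, 1.599, 0.002, 0.943, -0.08], TCP at [0.316, 0.653, 0.236] pointing down, gripper open.
Joint ranges: [-2.57, 2.57], [-0.35, 1.97], [-1.29, 1.29], [0.11, 2.56], [-1.05, 4.19], [0.11, 1.86], [-2.63, 2.63]. Speed limits (rad/s): [2.22, 2.22, 3.01, 3.01, 3.14, 3.14, 3.14].

## Interface

Orientations are given as a rotation vector (axis times angle).
In Python, from workcell import manip, read_camera, camera_model gives the robot as it stands.
- The arm moves only by the tool servo_tool, never from a script. Its arguments are lists of equal length, an entry for each row: "dp": the shift along the world's x, y, z each as a share of 0.025 m, from -1 to 1, a list of three; "rotation": the turn, a rotation vector about the world's x, y, z each as a share of 0.1 rad, from -1 to 1, a list of three; "hand": the finger opening in mm, from 0 to 93. A call has 1 to 5 rows; each row shifts and turns the commanded pose from where the row before left it; what a row does not reach is not made up. A row lasts 1/8 s, in which the tool goes at most 62.5 mm and 10.7 degrees, less where a joint would pass 70% of its speed; a pose out of reach is approached as far as the arm can. A call with a number of a shift or a turn outside -1 to 1 is refused whole. A call with a gripper value outside its range is refused whole. The fingers move at their own pace and stop on an object; "squeeze" is the grip in N (left out, the last holds). Time passes only in rows, so rows that do not move let the fingers close. It gives the time, the measured TCP pose, the force, the opening and the grip force at its end, in the units of the state.
- manip.observe(): the state, without advancing time (a new reading comes with each control period).
- read_camera(name): name is "scene" or "top" or "wrist"; returns (picture, depth): 420x560x3 uint8, blue, green, red; 420x560 float32, m along the optical axis (not along the pixel's ray), 0 where there is no reading.
- camera_model(name): a dict with "vfov" (degrees; the focal length in pixels is half the picture's height over the tangent of half this angle, whatever the lens; pixels are square), "cx", "cy" (the principal point, pixels), "k1" (the pictures are not rectified: a ray, as slopes to the right and down, at radius r is drawn at 1 + k1 r^2 times it, then the intrinsics apply), "R" (3x3) and "t" (3): a world point X has camera coordinates R X + t; the wrist camera has in their place "mount" (4x4, takes a point from camera to tool coordinates, whose origin is the TCP and whose axes are the flange's). Camera axes: x right, y down, z forward; pixel columns grow to the right and rows downward; lengths in m; the calibration is good to about 2 mm. A picture is of the moment at which its call begins: read the wrist's pose just before it. camera_model takes no time and is no camera call.
- manip.sign_off(): hands the job in; it is judged then, once.
The state is a dict: "time": time; "qpos": joint angles; "qvel": joint speeds; "joint_torque": joint torques, N m; "position": TCP position; "eef_rot": TCP orientation; "wrist_force": force on the tool from outside, world axes, zero at the start; "wrist_torque": the same for the moment, N m; "width": finger opening in m; "grip_force": force on a finger pad.
Only numpy, scipy, OpenCV 4.12 (cv2) and the standard library are available. Lean on these libraries where they do the work, as an engineer would, in place of code of your own. Each camera call takes 0.05 s, during which the arm holds its last target. There are 200 camera calls.

## Working session

There is one attempt and no reset: what is moved stays moved. The work goes in short steps, Python scripts to look and compute and a tool call to move; the robot and the scene stay as the last step left them, time stands still between calls to the robot, and variables do not carry over. Pictures are saved under pics/ and viewed, at most 10 in all, crops included, and the job is handed in when it is done.

Besides the shell and the picture viewer there is one more tool, called in YAML: its name, and indented under it one key for each argument. servo_tool: Moves the arm, as the interface text tells. Its arguments: {"type":"object","properties":{"dp":{"type":"array","items":{"type":"array","items":{"type":"number"}}},"rotation":{"type":"array","items":{"type":"array","items":{"type":"number"}}},"hand":{"type":"array","items":{"type":"number"}},"squeeze":{"type":"number"}},"required":["dp","rotation","hand"]}

```bash
mkdir -p pics
cat > h.py <<'E'
import numpy as np, cv2
from workcell import manip, read_camera, camera_model
from scipy.spatial.transform import Rotation as Ro
def f(m): return 210/np.tan(np.radians(m['vfov']/2))
def cam2w(name,st=None):
    m=camera_model(name)
    if 'R' in m: R=np.array(m['R']);t=np.array(m['t']);return m,R.T,-R.T@t
    M=np.array(m['mount']);R=Ro.from_rotvec(st['eef_rot']).as_matrix()
    return m,R@M[:3,:3],R@M[:3,3]+np.array(st['position'])
def cloud(name,depth,st=None):
    m,R,o=cam2w(name,st);F=f(m)
    K=np.array([[F,0,m['cx']],[0,F,m['cy']],[0,0,1.]])
    v,u=np.mgrid[0:420,0:560].astype(np.float32)
    p=np.stack([u.ravel(),v.ravel()],1)[:,None]
    n=cv2.undistortPoints(p.astype(np.float64),K,np.array([m['k1'],0,0,0.]))[:,0]
    P=np.c_[n,np.ones(len(n))]*depth.reshape(-1,1)
    return (P@R.T+o).reshape(420,560,3)
E
python3 - <<'E'
from h import *
s=manip.observe();print(s,manip.finger_overhang)
for n in('scene','top'):
    st=manip.observe();b,d=read_camera(n);cv2.imwrite(f'pics/{n}0.png',b);np.savez(f'{n}0.npz',b=b,d=d,P=cloud(n,d,st))
    print(n,camera_model(n))
E
```

```text
{'time': 0.0, 'qpos': array([-1.19671909,  0.6001406 , -0.00256053,  1.60015912,  0.00180688,
        0.94291438, -0.07978908]), 'qvel': array([-2.64783468e-03, -5.88297823e-04, -2.05530091e-07, -5.46198419e-04,
       -9.52957127e-04, -3.68835896e-04,  5.07032192e-04]), 'joint_torque': array([-4.36445589e-04, -7.65065789e+01,  1.49692744e+00, -2.52364880e+01,
       -5.24265063e-02,  1.66188483e-02,  1.69201362e-04]), 'position': array([0.31565266, 0.6521357 , 0.23473809]), 'eef_rot': array([-7.01915440e-01, -3.06194826e+00,  2.51958413e-03]), 'wrist_force': array([-0.43607327, -0.15421948,  0.22460968]), 'wrist_torque': array([0.0009518 , 0.02794315, 0.03227174]), 'grip_force': 0.0, 'width': 0.09308293367266106} 0.017
scene {'vfov': 42.65302320248597, 'cx': 274.82571113830545, 'cy': 214.36243663852804, 'k1': -0.15418132100932913, 'R': array([[ 0.66950292, -0.74261464, -0.01701   ],
       [-0.56902959, -0.49801923, -0.6543563 ],
       [ 0.47746326,  0.44777265, -0.75599503]]), 't': array([-0.30649595,  0.48988225,  1.5923408 ])}
top {'vfov': 47.001989128050795, 'cx': 279.1002044249777, 'cy': 213.1778007822804, 'k1': -0.1532714955708661, 'R': array([[ 6.56767217e-03, -9.99978350e-01, -4.06638077e-04],
       [-9.93824920e-01, -6.48221327e-03, -1.10770075e-01],
       [ 1.10765041e-01,  1.13162859e-03, -9.93845977e-01]]), 't': array([0.13050235, 0.60000573, 2.00386999])}
```

View pics/scene0.png

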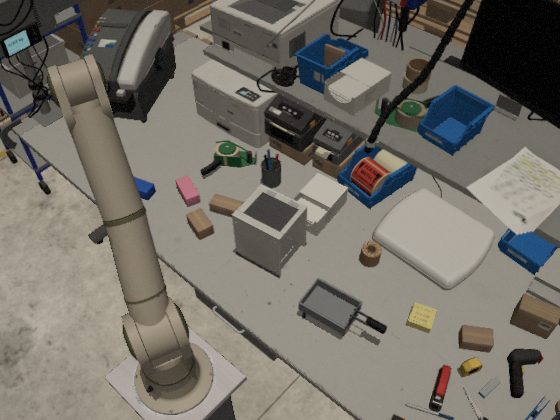

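View pics/top0.png

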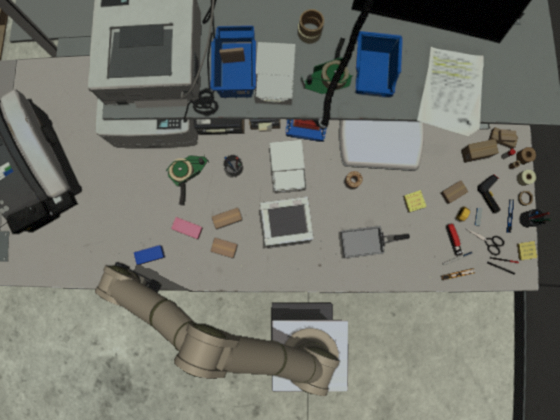

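The top view shows the box at (287,222), the caddy at (362,242) with its grip to the right, and the tape roll at (354,180). Two brown cartons are at (227,217) and (224,247). The pink (186,228) and blue (149,255) ones are decoys. Next I'll measure the cartons and look closer.

Run:
```python
from h import *
z=np.load('top0.npz');P=z['P'];b=z['b']
z2=np.load('scene0.npz')
def rect(name,u0,u1,v0,v1,zl,zh,P=P):
    Q=P[v0:v1,u0:u1].reshape(-1,3);Q=Q[(Q[:,2]>zl)&(Q[:,2]<zh)]
    r=cv2.minAreaRect((Q[:,:2]*1000).astype(np.float32));print(name,len(Q),r,'zmed',np.median(Q[:,2]).round(4))
rect('cA',208,247,203,232,.03,.08)
rect('cB',205,242,233,262,.03,.08)
rect('boxtop',255,318,192,250,.2,.225)
rect('roll',340,368,168,192,.045,.08)
rect('caddyrim',335,388,224,262,.065,.084)
rect('grip',386,415,228,250,.09,.115)
P2=z2['P']
rect('sA',205,242,190,220,.035,.08,P2)
rect('sB',180,218,205,240,.035,.08,P2)
rect('sbox',230,310,180,245,.2,.225,P2)
rect('scad',295,365,275,335,.065,.084,P2)
rect('sgrip',360,390,312,335,.09,.115,P2)
c=cv2.resize(z2['b'][170:345,175:395],None,fx=3.4,fy=3.4,interpolation=cv2.INTER_CUBIC);cv2.imwrite('pics/crop1.png',c)
```

```text
cA 380 ((577.343505859375, 354.75067138671875), (57.072235107421875, 120.17912292480469), 20.16092300415039) zmed 0.0431
cB 362 ((451.24560546875, 365.5220947265625), (102.83084106445312, 61.92158126831055), 74.36602783203125) zmed 0.0479
boxtop 1834 ((550.81884765625, 105.26455688476562), (167.07203674316406, 185.9390411376953), 7.780522346496582) zmed 0.2074
roll 186 ((744.31298828125, -179.52088928222656), (67.58223724365234, 68.81697082519531), 56.744361877441406) zmed 0.0575
caddyrim 195 ((479.58123779296875, -211.8570556640625), (113.31782531738281, 173.2043914794922), 7.1352434158325195) zmed 0.0746
grip 94 ((499.7234191894531, -353.1204833984375), (26.77859115600586, 93.7962875366211), 9.859367370605469) zmed 0.0984
sA 383 ((541.25390625, 344.3699951171875), (138.99066162109375, 118.39730072021484), 17.60041046142578) zmed 0.0443
sB 414 ((481.9852294921875, 354.9796142578125), (108.2806396484375, 122.90213775634766), 75.090576171875) zmed 0.0479
sbox 2245 ((552.24072265625, 105.53424072265625), (176.0816650390625, 190.031494140625), 7.820343971252441) zmed 0.2078
scad 418 ((483.3914489746094, -230.47579956054688), (121.63516235351562, 204.3619842529297), 7.544314384460449) zmed 0.0741
sgrip 174 ((495.96453857421875, -359.24560546875), (30.011409759521484, 93.02149963378906), 4.94792366027832) zmed 0.0982
```

View pics/crop1.png

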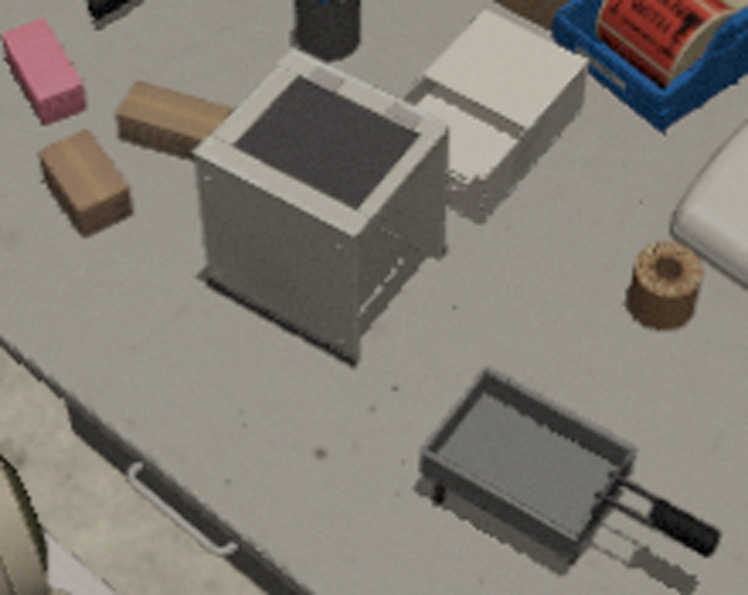

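Caddy: the grip is at crop (683,527) and the bay opens to the right (-y). Hinge marks are on the far (+x) side. The cartons, in top pixels, are A (227,217) at 57x120 mm, top at 43, and B (224,247) at 103x62 mm, top at 48. A is therefore the long carton. In this crop A is at (172,118) and B at (85,183), both brown. Next I'll refine the flap centre and the grip.

Run:
```python
from h import *
for n,fl,gr,cad in(('top',(262,312,200,245),(384,415,226,252),(336,388,224,262)),('scene',(235,310,180,245),(355,395,300,340),(290,370,275,345))):
    z=np.load(n+'0.npz');P=z['P'];g=z['b'].max(2)
    def reg(w,m,lab):
        u0,u1,v0,v1=w;S=np.zeros(g.shape,bool);S[v0:v1,u0:u1]=1;Q=P[S&m]
        print(n,lab,len(Q),cv2.minAreaRect((Q[:,:2]*1000).astype(np.float32)),'med',np.median(Q,0).round(4),'mean',Q.mean(0).round(4))
    reg(fl,(g<85)&(P[...,2]>.195)&(P[...,2]<.22),'flap')
    reg(gr,(g<60)&(P[...,2]>.085)&(P[...,2]<.115),'grip')
    reg(gr,(P[...,2]>.085)&(P[...,2]<.115),'gripall')
    reg(cad,(P[...,2]>.06)&(P[...,2]<.085),'rim')
    reg(cad,(P[...,2]>.03)&(P[...,2]<.045),'floor')
```

```text
top flap 909 ((553.098876953125, 102.94816589355469), (106.44911193847656, 133.39480590820312), 7.9035749435424805) med [0.5504 0.1034 0.2062] mean [0.5516 0.1027 0.2063]
top grip 57 ((498.391357421875, -366.8221740722656), (15.950400352478027, 57.009666442871094), 6.453680992126465) med [ 0.4971 -0.3644  0.1005] mean [ 0.4982 -0.3659  0.1   ]
top gripall 112 ((496.71771240234375, -345.1123046875), (36.80084228515625, 110.504150390625), 16.632959365844727) med [ 0.5004 -0.358   0.097 ] mean [ 0.4977 -0.3558  0.0973]
top rim 225 ((479.58123779296875, -211.8570556640625), (113.31782531738281, 173.2043914794922), 7.1352434158325195) med [ 0.4858 -0.2148  0.0735] mean [ 0.4815 -0.2138  0.0735]
top floor 700 ((479.3120422363281, -208.79248046875), (102.38883209228516, 165.63145446777344), 8.800873756408691) med [ 0.4829 -0.2118  0.0375] mean [ 0.4805 -0.2125  0.0374]
scene flap 1084 ((547.6929931640625, 94.73606872558594), (160.9217529296875, 169.5999755859375), 6.560575008392334) med [0.552  0.098  0.2071] mean [0.5521 0.0982 0.2071]
scene grip 187 ((495.2542419433594, -348.84454345703125), (110.02163696289062, 36.977542877197266), 86.77967834472656) med [ 0.4952 -0.3675  0.0976] mean [ 0.496  -0.3642  0.0967]
scene gripall 245 ((496.7940368652344, -347.7200012207031), (115.4802017211914, 40.87134552001953), 86.03255462646484) med [ 0.4966 -0.3608  0.0962] mean [ 0.4969 -0.3567  0.0957]
scene rim 538 ((484.967041015625, -242.3726043701172), (121.63516235351562, 228.36331176757812), 7.544314384460449) med [ 0.4782 -0.2157  0.0725] mean [ 0.4793 -0.2164  0.0717]
scene floor 1166 ((480.5188293457031, -212.71774291992188), (116.04915618896484, 169.7621307373047), 7.460250377655029) med [ 0.4875 -0.2112  0.0384] mean [ 0.4866 -0.2103  0.0382]
```

servo_tool:
  dp:
    - [1,-1,0.6]
    - [1,-1,0.6]
    - [1,-1,0.6]
    - [1,-1,0.6]
    - [0.8,-1,0.6]
  rotation:
    - [0,0,-1]
    - [0,0,-1]
    - [0,0,-1]
    - [0,0,-1]
    - [0,0,-1]
  hand: [60,60,60,60,60]

```text
time: 0.72
position: [0.4381, 0.5254, 0.3119]
eef_rot: [1.448, 2.787, 0.001]
wrist_force: [0.1, 0.3, -0.4]
width: 0.0602
grip_force: 0.0
```

servo_tool:
  dp:
    - [0.8,-1,0]
    - [0.6,-1,0]
    - [0.4,-1,0]
    - [0.2,-1,0]
    - [0,-1,0]
  rotation:
    - [0,0,-1]
    - [0,0,-1]
    - [0,0,-1]
    - [0,0,-1]
    - [0,0,-1]
  hand: [60,60,60,60,60]

```text
time: 1.35
position: [0.4871, 0.4004, 0.3113]
eef_rot: [2.093, 2.343, 0.001]
wrist_force: [0.5, 0.7, 0.5]
width: 0.0599
grip_force: 0.0
```

servo_tool:
  dp:
    - [0,-1,0]
    - [0,-1,0]
    - [0,-1,0]
    - [0,-1,0]
    - [0,-1,0]
  rotation:
    - [0,0,0]
    - [0,0,0]
    - [0,0,0]
    - [0,0,0]
    - [0,0,0]
  hand: [60,60,60,60,60]

```text
time: 1.98
position: [0.4859, 0.2759, 0.3107]
eef_rot: [2.084, 2.351, 0.0]
wrist_force: [0.1, -1.0, 0.3]
width: 0.0602
grip_force: 0.0
```

servo_tool:
  dp:
    - [0,-1,0]
    - [0,-1,0]
    - [0,-1,0]
    - [0,-1,0]
    - [0,-1,0]
  rotation:
    - [0,0,0]
    - [0,0,0]
    - [0,0,0]
    - [0,0,0]
    - [0,0,0]
  hand: [60,60,60,60,60]

```text
time: 2.6
position: [0.4857, 0.151, 0.3107]
eef_rot: [2.084, 2.351, 0.0]
wrist_force: [0.2, 0.6, 0.5]
width: 0.06
grip_force: 0.0
```

servo_tool:
  dp:
    - [0,-1,0]
    - [0,-1,0]
    - [0,-1,0]
    - [0,-1,0]
    - [0,-1,0]
  rotation:
    - [0,0,0]
    - [0,0,0]
    - [0,0,0]
    - [0,0,0]
    - [0,0,0]
  hand: [60,60,60,60,60]

```text
time: 3.22
position: [0.4855, 0.026, 0.3107]
eef_rot: [2.084, 2.351, 0.0]
wrist_force: [0.5, 0.4, -0.0]
width: 0.06
grip_force: 0.0
```

servo_tool:
  dp:
    - [0,-1,0]
    - [0,-1,0]
    - [0,-1,0]
    - [0,-1,0]
    - [0,-1,0]
  rotation:
    - [0,0,0]
    - [0,0,0]
    - [0,0,0]
    - [0,0,0]
    - [0,0,0]
  hand: [60,60,60,60,60]

```text
time: 3.85
position: [0.4854, -0.0989, 0.3106]
eef_rot: [2.084, 2.351, 0.0]
wrist_force: [0.9, -0.4, -0.3]
width: 0.0604
grip_force: 0.0
```

servo_tool:
  dp:
    - [0.1,-1,-0.6]
    - [0.1,-1,-0.6]
    - [0.1,-1,-0.6]
    - [0.1,-1,-0.6]
    - [0.1,-1,-0.6]
  rotation:
    - [0,0,0]
    - [0,0,0]
    - [0,0,0]
    - [0,0,0]
    - [0,0,0]
  hand: [60,60,60,60,60]

```text
time: 4.47
position: [0.4979, -0.2238, 0.2351]
eef_rot: [2.084, 2.351, 0.0]
wrist_force: [-0.4, 1.4, 0.4]
width: 0.0598
grip_force: 0.0
```

servo_tool:
  dp:
    - [0,-1,-0.6]
    - [0,-1,-0.6]
    - [0,-1,-0.6]
    - [0,-1,-0.3]
    - [0,-1,0]
  rotation:
    - [0,0,0]
    - [0,0,0]
    - [0,0,0]
    - [0,0,0]
    - [0,0,0]
  hand: [60,60,60,60,60]

```text
time: 5.1
position: [0.4974, -0.3485, 0.1824]
eef_rot: [-2.083, -2.35, 0.001]
wrist_force: [0.2, -0.6, -0.2]
width: 0.06
grip_force: 0.0
```

Run:
```python
from h import *
s=manip.observe();print(s['position'],s['eef_rot'])
b,d=read_camera('wrist');P=cloud('wrist',d,s);g=b.max(2);cv2.imwrite('pics/w1.png',b)
for lo,hi,gm in((.09,.115,60),(.09,.115,255),(.065,.082,255)):
    m=(P[...,2]>lo)&(P[...,2]<hi)&(g<gm)&(abs(P[...,0]-.49)<.12)&(P[...,1]<-.1)
    Q=P[m];print(len(Q),cv2.minAreaRect((Q[:,:2]*1000).astype(np.float32)) if len(Q) else 0)
```

```text
[ 0.49740034 -0.3484967   0.18235965] [-2.08320480e+00 -2.34991169e+00  5.66601180e-04]
2838 ((506.6978454589844, -341.14068603515625), (57.86960983276367, 113.5792465209961), 17.759315490722656)
3014 ((498.4658203125, -345.5693359375), (59.16533660888672, 114.11203002929688), 6.874734878540039)
3969 ((491.27984619140625, -287.3700256347656), (116.70731353759766, 211.48727416992188), 7.0961432456970215)
```

View pics/w1.png

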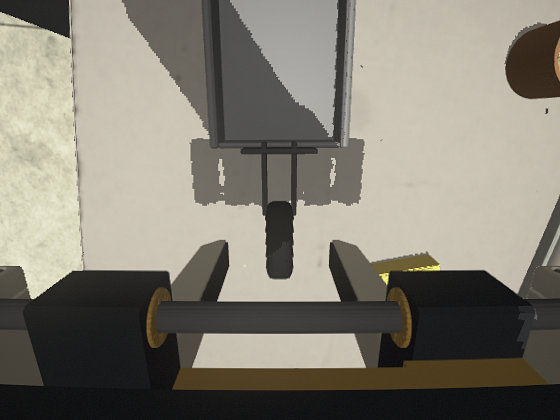

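The wrist view shows the caddy aligned with the gripper. The black bar spans (265–293, 200–278) and is centred between the fingers.

Run:
```python
from h import *
s=manip.observe()
b,d=read_camera('wrist');P=cloud('wrist',d,s)
W=P[200:282,258:300].reshape(-1,3);Q=W[(W[:,2]>.085)&(W[:,2]<.115)]
print(len(Q),cv2.minAreaRect((Q[:,:2]*1000).astype(np.float32)),Q.min(0),Q.max(0))
```

```text
2064 ((500.6983642578125, -370.68719482421875), (27.32683753967285, 64.73465728759766), 5.602799892425537) [ 0.48410302 -0.40316128  0.08528359] [ 0.51564701 -0.33773259  0.10313634]
```

servo_tool:
  dp:
    - [0.1,-0.5,-0.75]
    - [0,-0.5,-0.75]
    - [0,0,-0.8]
    - [0,0,-0.8]
    - [0,0,-0.7]
  rotation:
    - [0,0,0]
    - [0,0,0]
    - [0,0,0]
    - [0,0,0]
    - [0,0,0]
  hand: [60,60,60,60,60]

```text
time: 5.82
position: [0.5004, -0.3722, 0.0861]
eef_rot: [-2.083, -2.35, 0.0]
wrist_force: [0.3, 0.2, 0.5]
width: 0.06
grip_force: 0.0
```

servo_tool:
  dp:
    - [0,0,0]
    - [0,0,0]
    - [0,0,0]
    - [0,0,0]
    - [0,0,0]
  rotation:
    - [0,0,0]
    - [0,0,0]
    - [0,0,0]
    - [0,0,0]
    - [0,0,0]
  hand: [40,15,15,15,15]
  squeeze: 30

```text
time: 6.45
position: [0.5011, -0.3725, 0.0886]
eef_rot: [2.083, 2.35, 0.0]
wrist_force: [-0.1, 0.2, 2.6]
width: 0.0221
grip_force: 30.0
```

servo_tool:
  dp:
    - [0.2,0.25,0]
    - [0.5,0.5,0]
    - [0.6,0.6,0]
    - [0.6,0.6,0]
    - [0.6,0.6,0]
  rotation:
    - [0,0,0.15]
    - [0,0,0]
    - [0,0,0]
    - [0,0,0]
    - [0,0,0]
  hand: [15,15,15,15,15]

```text
time: 7.08
position: [0.5647, -0.3063, 0.0881]
eef_rot: [-2.064, -2.367, -0.001]
wrist_force: [-2.3, -0.1, 5.4]
width: 0.0221
grip_force: 30.0
```

servo_tool:
  dp:
    - [0.6,0.6,0]
    - [0.6,0.6,0]
    - [0.4,0.45,0]
    - [0,0,0]
    - [0,0,0]
  rotation:
    - [0,0,0]
    - [0,0,0]
    - [0,0,0]
    - [0,0,0]
    - [0,0,0]
  hand: [15,15,15,15,15]

```text
time: 7.7
position: [0.6052, -0.2645, 0.0881]
eef_rot: [-2.063, -2.368, -0.002]
wrist_force: [-0.1, 1.5, 5.9]
width: 0.0219
grip_force: 30.0
```

```bash
cat > cad.py <<'E'
from h import *
s=manip.observe();print(s['position'].round(4),s['eef_rot'].round(3),s['wrist_force'].round(1))
b,d=read_camera('wrist');P=cloud('wrist',d,s);cv2.imwrite('pics/w_%d.png'%(s['time']*100),b)
y=Ro.from_rotvec(s['eef_rot']).as_matrix()[:,1];print('tool y deg',np.degrees(np.arctan(y[1]/y[0])))
c,n=np.cos(.136),np.sin(.136)
B=(P-[.552,.1035,0])@np.array([[c,-n,0],[n,c,0],[0,0,1]])  # box frame
np.save('B.npy',B)
# inner floor region & rim left/right edges by y
m=(B[...,2]>.065)&(B[...,2]<.082)&(abs(B[...,0])<.09)
for y0 in np.arange(-.26,.1,.02):
    Q=B[m&(abs(B[...,1]-y0)<.005)]
    if len(Q)>5: print(y0.round(3),len(Q),Q[:,0].min().round(4),Q[:,0].max().round(4))
E
python3 cad.py
```

```text
[ 0.6052 -0.2645  0.0881] [-2.063e+00 -2.368e+00 -2.000e-03] [-0.1  1.5  5.9]
tool y deg 7.872332340980743
-0.26 848 -0.0548 0.0614
-0.24 481 -0.055 0.0608
```

servo_tool:
  dp:
    - [-0.09,0.5,0]
    - [-0.13,0.85,0]
    - [-0.13,0.85,0]
    - [-0.13,0.85,0]
    - [-0.13,0.85,0]
  rotation:
    - [0,0,0]
    - [0,0,0]
    - [0,0,0]
    - [0,0,0]
    - [0,0,0]
  hand: [15,15,15,15,15]

```text
time: 8.38
position: [0.5889, -0.1679, 0.0884]
eef_rot: [2.065, 2.366, 0.002]
wrist_force: [2.3, -0.3, 4.6]
width: 0.0216
grip_force: 30.0
```

servo_tool:
  dp:
    - [-0.13,0.85,0]
    - [-0.13,0.85,0]
    - [-0.13,0.85,0]
    - [-0.13,0.8,0]
    - [-0.1,0.6,0]
  rotation:
    - [0,0,0]
    - [0,0,0]
    - [0,0,0]
    - [0,0,0]
    - [0,0,0]
  hand: [15,15,15,15,15]

```text
time: 9.0
position: [0.573, -0.0689, 0.0884]
eef_rot: [2.065, 2.367, 0.002]
wrist_force: [1.8, -1.3, 5.5]
width: 0.0219
grip_force: 30.0
```

servo_tool:
  dp:
    - [-0.05,0.4,0]
    - [-0.03,0.2,0]
    - [0,0,0]
  rotation:
    - [0,0,0]
    - [0,0,0]
    - [0,0,0]
  hand: [15,15,15]

```text
time: 9.38
position: [0.5708, -0.0547, 0.0884]
eef_rot: [2.065, 2.367, 0.001]
wrist_force: [1.5, -0.7, 6.2]
width: 0.0218
grip_force: 30.0
```

```bash
python3 cad.py;python3 - <<'E'
from h import *
b,d=read_camera('scene');cv2.imwrite('pics/s2.png',cv2.resize(b[140:330,170:420],None,fx=3,fy=3))
E
```

```text
[ 0.5708 -0.0547  0.0884] [2.065e+00 2.367e+00 1.000e-03] [ 1.5 -0.7  6.2]
tool y deg 7.794561895673022
-0.04 11 -0.0729 0.0775
-0.02 11 -0.0732 0.0774
```

View pics/s2.png

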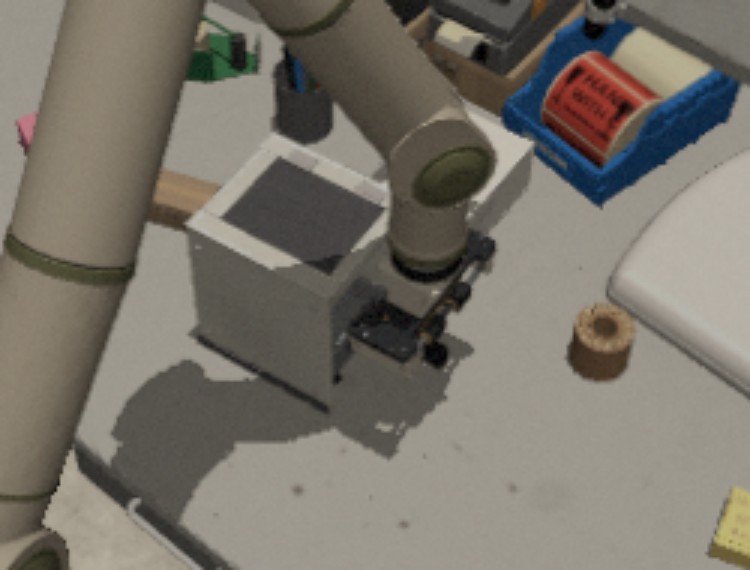

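The caddy is inside the bay with its grip outward. I'll push it gently until it touches the back.

servo_tool:
  dp:
    - [0,0.12,0]
    - [0,0.12,0]
    - [0,0,0]
  rotation:
    - [0,0,0]
    - [0,0,0]
    - [0,0,0]
  hand: [15,15,15]

```text
time: 9.85
position: [0.571, -0.0542, 0.0886]
eef_rot: [2.066, 2.359, -0.004]
wrist_force: [2.1, -18.1, 3.9]
width: 0.022
grip_force: 30.0
```

The nose is home, with 18 N from the back wall. I'll relax the push, release and go straight up.

servo_tool:
  dp:
    - [0,-0.12,0]
    - [0,-0.08,0]
    - [0,0,0]
    - [0,0,0]
    - [0,0,0]
  rotation:
    - [0,0,0]
    - [0,0,0]
    - [0,0,0]
    - [0,0,0]
    - [0,0,0]
  hand: [15,15,45,60,60]

```text
time: 10.48
position: [0.5701, -0.0545, 0.0878]
eef_rot: [-2.065, -2.366, 0.001]
wrist_force: [0.1, 0.3, 0.9]
width: 0.0472
grip_force: 0.0
```

servo_tool:
  dp:
    - [0,0,0.6]
    - [0,-0.5,0.8]
    - [0,-0.8,1]
    - [0,-0.8,1]
    - [0,-0.5,1]
  rotation:
    - [0,0,0]
    - [0,0,0]
    - [0,0,0]
    - [0,0,0]
    - [0,0,0]
  hand: [60,60,60,60,60]

```text
time: 11.1
position: [0.5704, -0.1213, 0.2]
eef_rot: [2.067, 2.365, 0.0]
wrist_force: [0.5, 0.1, -0.7]
width: 0.0599
grip_force: 0.0
```

```bash
python3 cad.py
python3 - <<'E'
from h import *
B=np.load('B.npy')
m=(B[...,2]>.09)&(B[...,2]<.112)&(abs(B[...,0])<.03)&(B[...,1]<-.11)&(B[...,1]>-.23);Q=B[m]
print(len(Q),cv2.minAreaRect((Q[:,:2]*1000).astype(np.float32)),Q.min(0),Q.max(0))
E
ls pics
```

```text
[ 0.5704 -0.1213  0.2   ] [2.067 2.365 0.   ] [ 0.5  0.1 -0.7]
tool y deg 7.670613358591305
-0.08 1061 -0.0732 0.0777
-0.06 422 -0.0736 0.0781
2497 ((-1.5446043014526367, -150.30105590820312), (27.46416473388672, 80.40731048583984), 0.022598614916205406) [-0.01528336 -0.19050341  0.09001785] [ 0.01218082 -0.11009218  0.10334082]
crop1.png
s2.png
scene0.png
top0.png
w1.png
w_1110.png
w_770.png
w_937.png
```

The caddy stayed home, with the bar end at box y ≈ −190. Now to the long carton at (0.577, 0.355), yaw 20°.

servo_tool:
  dp:
    - [0,0,1]
    - [0,0.3,1]
    - [0,1,1]
    - [0,1,0.4]
    - [0,1,0]
  rotation:
    - [0,0,0]
    - [0,0,0]
    - [0,0,0]
    - [0,0,0]
    - [0,0,0]
  hand: [72,72,72,72,72]

```text
time: 11.78
position: [0.5707, -0.0369, 0.2848]
eef_rot: [2.066, 2.365, 0.003]
wrist_force: [-0.5, -0.7, -0.4]
width: 0.0721
grip_force: 0.0
```

servo_tool:
  dp:
    - [0,1,0]
    - [0,1,0]
    - [0,1,0]
    - [0,1,0]
    - [0,1,0]
  rotation:
    - [0,0,0]
    - [0,0,0]
    - [0,0,0]
    - [0,0,0]
    - [0,0,0]
  hand: [72,72,72,72,72]

```text
time: 12.4
position: [0.5703, 0.0881, 0.2838]
eef_rot: [2.067, 2.366, 0.0]
wrist_force: [-0.1, -0.4, -0.3]
width: 0.0721
grip_force: 0.0
```

servo_tool:
  dp:
    - [0,1,0]
    - [0,1,0]
    - [0,1,0]
    - [0,1,0]
    - [0,1,0]
  rotation:
    - [0,0,0.5]
    - [0,0,0.5]
    - [0,0,0.5]
    - [0,0,0.7]
    - [0,0,0]
  hand: [72,72,72,72,72]

```text
time: 13.02
position: [0.5706, 0.2139, 0.2831]
eef_rot: [-1.792, -2.58, -0.0]
wrist_force: [0.8, -0.4, -0.4]
width: 0.0722
grip_force: 0.0
```

servo_tool:
  dp:
    - [0,1,-1]
    - [0,1,-1]
    - [0,0.5,-1]
    - [0,0,0]
  rotation:
    - [0,0,0]
    - [0,0,0]
    - [0,0,0]
    - [0,0,0]
  hand: [72,72,72,72]

```text
time: 13.52
position: [0.5694, 0.2762, 0.2062]
eef_rot: [-1.791, -2.579, 0.005]
wrist_force: [-0.4, -0.1, 0.5]
width: 0.0716
grip_force: 0.0
```

Run:
```python
from h import *
s=manip.observe();print(s['position'],s['eef_rot'])
y=Ro.from_rotvec(s['eef_rot']).as_matrix()[:,1];print('tool y deg',np.degrees(np.arctan(y[1]/y[0])))
b,d=read_camera('wrist');P=cloud('wrist',d,s);cv2.imwrite('pics/w3.png',b)
m=(P[...,2]>.035)&(P[...,2]<.055)&(abs(P[...,0]-.577)<.07)&(abs(P[...,1]-.355)<.1)
n,l,st,c=cv2.connectedComponentsWithStats(m.astype(np.uint8))
for i in range(1,n):
    if st[i,4]>300:
        Q=P[l==i];print(st[i],cv2.minAreaRect((Q[:,:2]*1000).astype(np.float32)),np.median(Q,0))
```

```text
[0.56939654 0.2762465  0.2062081 ] [-1.79118807 -2.57902811  0.00509439]
tool y deg 20.43839469817031
[ 288   61   59  125 6815] ((580.509033203125, 355.688720703125), (55.65806198120117, 120.6231689453125), 19.885080337524414) [0.57885527 0.35958255 0.04489476]
```

View pics/w3.png

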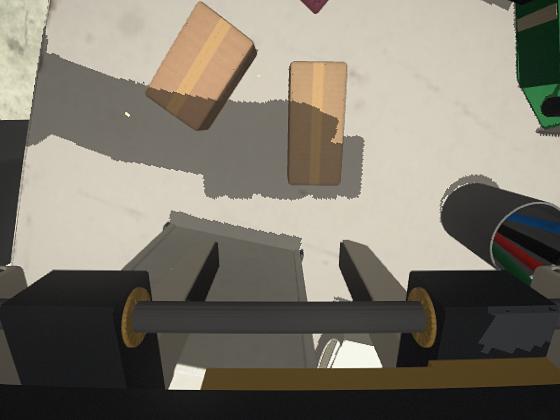

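The long carton is at (317,123), 55.7×120.6 mm and straight between the fingers, and brown. The other one, at (202,65), is the shorter and wider. Next I'll grasp the long one.

servo_tool:
  dp:
    - [0.11,0.8,-0.5]
    - [0.11,0.8,-0.5]
    - [0.11,0.8,-0.5]
    - [0.11,0.8,-0.5]
    - [0,0,-1]
  rotation:
    - [0,0,0]
    - [0,0,0]
    - [0,0,0]
    - [0,0,0]
    - [0,0,0]
  hand: [72,72,72,72,72]

```text
time: 14.2
position: [0.5818, 0.3583, 0.1324]
eef_rot: [1.79, 2.581, 0.003]
wrist_force: [-0.5, -1.2, 0.5]
width: 0.0724
grip_force: 0.0
```

servo_tool:
  dp:
    - [0,0,-1]
    - [0,0,-1]
    - [0,0,-1]
    - [0,0,-0.75]
    - [0,0,0]
  rotation:
    - [0,0,0]
    - [0,0,0]
    - [0,0,0]
    - [0,0,0]
    - [0,0,0]
  hand: [72,72,72,72,72]

```text
time: 14.82
position: [0.5809, 0.3547, 0.0376]
eef_rot: [-1.794, -2.578, 0.004]
wrist_force: [-0.5, -0.1, 0.6]
width: 0.0722
grip_force: 0.0
```

servo_tool:
  dp:
    - [0,0.05,-0.1]
    - [0,0,0]
    - [0,0,0]
    - [0,0,0]
    - [0,0,0]
  rotation:
    - [0,0,0]
    - [0,0,0]
    - [0,0,0]
    - [0,0,0]
    - [0,0,0]
  hand: [72,45,45,45,45]
  squeeze: 30

```text
time: 15.45
position: [0.5816, 0.3562, 0.0375]
eef_rot: [-1.794, -2.579, -0.001]
wrist_force: [-0.7, -0.3, 6.1]
width: 0.0552
grip_force: 30.0
```

servo_tool:
  dp:
    - [0,0,0.5]
    - [0,0,1]
    - [0,0,1]
    - [0,0,1]
    - [0,0,1]
  rotation:
    - [0,0,0]
    - [0,0,0]
    - [0,0,0]
    - [0,0,0]
    - [0,0,0]
  hand: [45,45,45,45,45]

```text
time: 16.08
position: [0.5817, 0.356, 0.1508]
eef_rot: [1.794, 2.578, 0.001]
wrist_force: [0.2, 0.4, -1.1]
width: 0.0549
grip_force: 30.0
```

servo_tool:
  dp:
    - [0,0,1]
    - [0,0,1]
    - [0,0,1]
    - [0,-0.5,1]
    - [-0.1,-1,1]
  rotation:
    - [0,0,0]
    - [0,0,0]
    - [0,0,0]
    - [0,0,0]
    - [0,0,-0.4]
  hand: [45,45,45,45,45]

```text
time: 16.7
position: [0.5789, 0.319, 0.2756]
eef_rot: [1.845, 2.543, 0.001]
wrist_force: [0.7, 0.7, -1.7]
width: 0.0554
grip_force: 30.0
```

servo_tool:
  dp:
    - [-0.15,-1,0.4]
    - [-0.15,-1,0]
    - [-0.15,-1,0]
    - [-0.15,-1,0]
    - [-0.15,-1,0]
  rotation:
    - [0,0,-0.5]
    - [0,0,-0.5]
    - [0,0,-0.5]
    - [0,0,-0.28]
    - [0,0,0]
  hand: [45,45,45,45,45]

```text
time: 17.32
position: [0.5599, 0.1919, 0.2839]
eef_rot: [-2.065, -2.368, 0.001]
wrist_force: [0.3, -0.0, -0.8]
width: 0.0553
grip_force: 30.0
```

servo_tool:
  dp:
    - [-0.15,-1,0]
    - [-0.15,-1,0]
    - [-0.15,-0.8,0]
    - [0,0,0]
  rotation:
    - [0,0,0]
    - [0,0,0]
    - [0,0,0]
    - [0,0,0]
  hand: [45,45,45,45]

```text
time: 17.82
position: [0.549, 0.1217, 0.2847]
eef_rot: [2.067, 2.366, 0.0]
wrist_force: [-0.8, 0.0, -1.2]
width: 0.0553
grip_force: 30.0
```

Run:
```python
from h import *
s=manip.observe();print(s['position'],s['width'],s['grip_force'])
y=Ro.from_rotvec(s['eef_rot']).as_matrix()[:,1];print('tool y deg',np.degrees(np.arctan(y[1]/y[0])))
b,d=read_camera('wrist');cv2.imwrite('pics/w4.png',b)
```

```text
[0.54901238 0.1216853  0.28466292] 0.05526043599532174 29.999219477176666
tool y deg 7.702195271901171
```

View pics/w4.png

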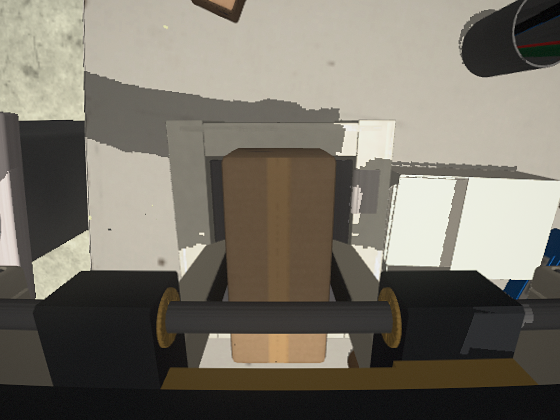

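The carton is held and square to the mouth. The mouth's left and right edges are near u=210 and 355, and its far edge near row 156. I'll check these against my mouth estimate.

Run:
```python
from h import *
s=manip.observe();b,d=read_camera('wrist');P=cloud('wrist',d,s)
c,n=np.cos(.136),np.sin(.136)
B=(P-[.552,.1035,0])@np.array([[c,-n,0],[n,c,0],[0,0,1]])*1000
for r in (175,190,215):
    print(r,[(u,int(b[r,u].max()),*B[r,u].round().astype(int)) for u in (*range(164,182,4),*range(200,222,3),*range(344,402,4))])
print([(v,int(b[v,215].max()),*B[v,215].round().astype(int)) for v in range(112,170,3)])
```

```text
175 [(164, 197, np.int64(-164), np.int64(21), np.int64(3)), (168, 199, np.int64(-159), np.int64(21), np.int64(1)), (172, 129, np.int64(-79), np.int64(56), np.int64(207)), (176, 130, np.int64(-75), np.int64(57), np.int64(211)), (180, 128, np.int64(-73), np.int64(57), np.int64(210)), (200, 129, np.int64(-58), np.int64(56), np.int64(208)), (203, 131, np.int64(-56), np.int64(56), np.int64(208)), (206, 77, np.int64(-73), np.int64(42), np.int64(126)), (209, 77, np.int64(-73), np.int64(40), np.int64(114)), (212, 51, np.int64(-49), np.int64(56), np.int64(207)), (215, 53, np.int64(-47), np.int64(56), np.int64(208)), (218, 53, np.int64(-44), np.int64(56), np.int64(208)), (221, 52, np.int64(-42), np.int64(56), np.int64(207)), (344, 54, np.int64(51), np.int64(56), np.int64(207)), (348, 57, np.int64(54), np.int64(56), np.int64(207)), (352, 77, np.int64(56), np.int64(56), np.int64(209)), (356, 106, np.int64(59), np.int64(57), np.int64(211)), (360, 110, np.int64(62), np.int64(57), np.int64(210)), (364, 106, np.int64(65), np.int64(57), np.int64(211)), (368, 112, np.int64(68), np.int64(57), np.int64(
[... 3956 characters left out ...]
5), np.int64(87), np.int64(208)), (136, 129, np.int64(-45), np.int64(85), np.int64(209)), (139, 129, np.int64(-45), np.int64(83), np.int64(209)), (142, 129, np.int64(-45), np.int64(81), np.int64(208)), (145, 129, np.int64(-45), np.int64(79), np.int64(211)), (148, 130, np.int64(-46), np.int64(76), np.int64(208)), (151, 129, np.int64(-45), np.int64(74), np.int64(210)), (154, 129, np.int64(-45), np.int64(72), np.int64(211)), (157, 130, np.int64(-46), np.int64(70), np.int64(209)), (160, 76, np.int64(-73), np.int64(52), np.int64(79)), (163, 51, np.int64(-46), np.int64(65), np.int64(208)), (166, 51, np.int64(-46), np.int64(63), np.int64(209)), (169, 51, np.int64(-46), np.int64(61), np.int64(208))]
```

servo_tool:
  dp:
    - [0,-0.4,0]
    - [0,-0.42,0]
    - [0,0,0]
  rotation:
    - [0,0,0]
    - [0,0,0]
    - [0,0,0]
  hand: [45,45,45]

```text
time: 18.3
position: [0.5492, 0.102, 0.2844]
eef_rot: [2.066, 2.367, -0.0]
wrist_force: [0.5, -0.5, -1.2]
width: 0.0547
grip_force: 30.0
```

servo_tool:
  dp:
    - [0,0,-0.6]
    - [0,0,-0.6]
    - [0,0,-0.5]
    - [0,0,-0.5]
    - [0,0,-0.5]
  rotation:
    - [0,0,0]
    - [0,0,0]
    - [0,0,0]
    - [0,0,0]
    - [0,0,0]
  hand: [45,45,45,45,45]

```text
time: 18.92
position: [0.5497, 0.1031, 0.2164]
eef_rot: [2.064, 2.368, 0.001]
wrist_force: [-1.7, -0.3, 5.3]
width: 0.055
grip_force: 30.0
```

servo_tool:
  dp:
    - [0,0,-0.5]
    - [0,0,-0.5]
    - [0,0,-0.5]
    - [0,0,-0.5]
    - [0,0,0]
  rotation:
    - [0,0,0]
    - [0,0,0]
    - [0,0,0]
    - [0,0,0]
    - [0,0,0]
  hand: [45,45,45,45,45]

```text
time: 19.55
position: [0.5472, 0.1027, 0.1653]
eef_rot: [-2.062, -2.366, 0.006]
wrist_force: [-7.5, -0.3, -3.0]
width: 0.0552
grip_force: 35.6
```

servo_tool:
  dp:
    - [0,0,-0.3]
    - [0,0,-0.25]
    - [0,0,0]
    - [0,0,0]
  rotation:
    - [0,0,0]
    - [0,0,0]
    - [0,0,0]
    - [0,0,0]
  hand: [45,45,45,45]

```text
time: 20.05
position: [0.5482, 0.1029, 0.1527]
eef_rot: [-2.063, -2.367, 0.002]
wrist_force: [-4.4, -1.2, -2.7]
width: 0.0549
grip_force: 34.5
```

Run:
```python
from h import *
s=manip.observe();print(s['position'],s['width'],s['grip_force'],s['wrist_force'])
b,d=read_camera('wrist');P=cloud('wrist',d,s);cv2.imwrite('pics/w5.png',b)
m=(P[...,2]>.13)&(P[...,2]<.185)&(b[...,2].astype(int)-b[...,0]>25);Q=P[m]
print(len(Q),np.median(Q,0),cv2.minAreaRect((Q[:,:2]*1000).astype(np.float32)))
```

```text
[0.54824962 0.10294693 0.15273073] 0.05491566044967358 34.52364306896925 [-4.43989602 -1.23852566 -2.68433678]
18828 [0.54744079 0.12292772 0.16013938] ((549.4138793945312, 103.60113525390625), (54.922523498535156, 119.5211181640625), 8.005876541137695)
```

View pics/w5.png

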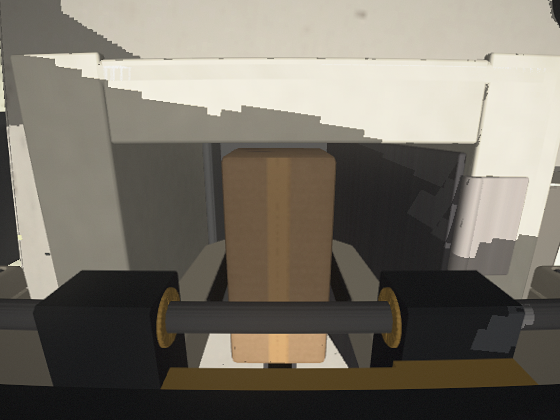

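The carton is held at underside height ≈115 mm, square, with the flap hanging to the right of the right finger. I'll release it narrowly.

servo_tool:
  dp:
    - [0.1,0,0]
    - [0,0,0]
    - [0,0,0]
    - [0,0,0]
    - [0,0,0]
  rotation:
    - [0,0,0]
    - [0,0,0]
    - [0,0,0]
    - [0,0,0]
    - [0,0,0]
  hand: [61,62,62,62,62]

```text
time: 20.72
position: [0.5507, 0.1031, 0.1528]
eef_rot: [-2.063, -2.368, 0.002]
wrist_force: [-5.5, -0.4, -3.8]
width: 0.0617
grip_force: 2.3
```

Run:
```python
from h import *
s=manip.observe();print(s['position'],s['width'],s['grip_force'],s['wrist_force'])
b,d=read_camera('wrist');P=cloud('wrist',d,s);cv2.imwrite('pics/w6.png',b)
m=(P[...,2]<.185)&(P[...,2]>.03)&(b[...,2].astype(int)-b[...,0]>15)&(np.hypot(P[...,0]-.55,P[...,1]-.1)<.1);Q=P[m]
print(len(Q),np.median(Q,0),cv2.minAreaRect((Q[:,:2]*1000).astype(np.float32)))
```

```text
[0.5507107  0.1030784  0.15283281] 0.06167043881987973 2.326444024220109 [-5.51432492 -0.4433308  -3.76624265]
12772 [0.54980084 0.1104594  0.0829857 ] ((541.258544921875, 93.71611022949219), (121.85430908203125, 136.91708374023438), 7.960160255432129)
```

The carton has dropped: its top is at 83 mm, which is tray floor 38 plus 45. I'll withdraw straight up.

servo_tool:
  dp:
    - [0,0,0.5]
    - [0,0,0.7]
    - [0,0,0.8]
    - [0,0,0.8]
    - [0,0,0.8]
  rotation:
    - [0,0,0]
    - [0,0,0]
    - [0,0,0]
    - [0,0,0]
    - [0,0,0]
  hand: [62,62,62,62,62]

```text
time: 21.4
position: [0.553, 0.1032, 0.2447]
eef_rot: [2.063, 2.366, 0.004]
wrist_force: [1.2, 0.5, 0.1]
width: 0.062
grip_force: 0.0
```

servo_tool:
  dp:
    - [0,0,1]
    - [0,0,1]
    - [0,0,1]
    - [0,0,0]
    - [0,0,0]
  rotation:
    - [0,0,0]
    - [0,0,0]
    - [0,0,0]
    - [0,0,0]
    - [0,0,0]
  hand: [62,62,62,62,62]

```text
time: 22.02
position: [0.552, 0.1033, 0.3181]
eef_rot: [2.063, 2.368, 0.002]
wrist_force: [-0.2, -0.3, -0.2]
width: 0.062
grip_force: 0.0
```

Run:
```python
from h import *
s=manip.observe();print(s['position'],s['wrist_force'])
b,d=read_camera('wrist');P=cloud('wrist',d,s)
b2,d2=read_camera('scene');P2=cloud('scene',d2)
c,n=np.cos(.136),np.sin(.136);T=np.array([[c,-n,0],[n,c,0],[0,0,1]])
for nm,Q,im in(('w',P,b),('s',P2,b2)):
    B=(Q-[.554,.102,0])@T
    m=(abs(B[...,0])<.048)&(abs(B[...,1])<.065)&(B[...,2]<.23)&(B[...,2]>.02)&(im.max(2)<90);q=B[m][:,2]
    print(nm,'flap z pct',len(q),np.percentile(q,[2,25,50,75,98]).round(4))
B=(P2-[.554,.102,0])@T
m=(B[...,2]>.08)&(B[...,2]<.112)&(abs(B[...,0])<.03)&(B[...,1]<-.11)&(B[...,1]>-.25)&(b2.max(2)<70);Q=B[m]
print('grip',len(Q),Q[:,:2].min(0),Q[:,:2].max(0))
a=cv2.resize(b2[140:330,170:420],None,fx=1.6,fy=1.6);cv2.imwrite('pics/end.png',np.hstack([a,cv2.resize(b,(400,304))]))
```

```text
[0.55199363 0.1032612  0.31806237] [-0.23309703 -0.28620623 -0.19204689]
w flap z pct 14588 [0.2063 0.2074 0.2078 0.2083 0.2092]
s flap z pct 1022 [0.0461 0.2032 0.2066 0.2094 0.2138]
grip 152 [-0.02083045 -0.19107459] [ 0.01123075 -0.11028878]
```

View pics/end.png

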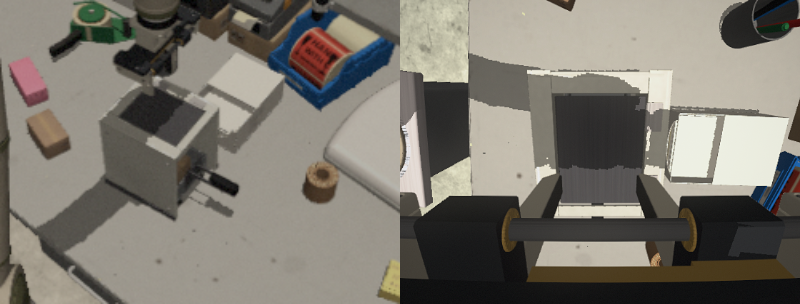

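The flap is shut at (600,133), flat at 207–208 mm. The caddy is home with its grip outward at (222,185), where the brown carton shows in the tray. The tape roll at (321,181) and the short carton at (48,133) are unmoved, so I'm handing in.

```bash
python3 -c "
from workcell import manip
print(manip.sign_off())"
```

```text
the job is handed in; nothing more can be done
None
```

The job is handed in at about 22 s of 72; no verdict came back. By the cameras the caddy is home in the bay, the long carton lies in its tray, the flap is shut, and the short carton and tape roll are untouched.

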